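Clear the reject bead into the lever caddy

TASK

Clear the orange reject bead from the chute into the blue caddy: with the fingers, push the red lever right down so that the lid opens fully, and wait with it open until the bead has rolled into the caddy. Then ease the lever back up so that the lid comes down slowly and shuts without slamming, and finish clear of everything. Work the lid by the lever alone; do not touch the lid or the bead, grasp nothing, and leave the other things on the table where they stand.

Things in the scene. Friction and masses are not known exactly. Their poses are not given: they have to be found in the camera images.
- caddy: blue open steel bin, fixed, 170 (x) by 180 (y) by 130 mm high, walls 4 mm. Origin: centre of its underside on the table; own +x points from the lever side to the lid hinge. A 50 mm wide steel chute with 20 mm rails comes down to the rim from its -y side at own x = -40 mm; it reaches out to own y = -205 mm and up to 175 mm above the table
- lever_pad (a point): centre of the top face of the red lever pad (52 mm along the lever, 64 wide, 10 thick), at own x about -199 mm, y = 0 of the caddy. At rest about 87 mm above the table, outer end tilted up 0.2 rad; fully down 45 mm, tilted down 0.2 rad. Moves with the lever. Takes 2 to 8 N; springs back up when let go. Clear above
- lever (a joint): angle of the lever about a level axis at the caddy's front, 97 mm in front of the caddy's centre and 60 mm above the table; 0 = up (at rest), grows as the pad is pressed, 0.40 rad = fully down, against a stop
- lid (a joint): angle of the lid about its hinge on the caddy's back rim, linked to the lever (about 2.6 times the lever's angle): 0 = shut, 1.04 rad = fully open. Unhindered it falls shut hard, at several rad/s; when shut slowly (below about 1 rad/s) it does not slam
- lid_front (a point): middle of the upper front edge of the white lid, a shallow cap 170 by 180 by 44 mm on the caddy, hinged on the side away from the lever. Shut, this point is 174 mm above the table; open, about 300 mm
- bead_center (a point): centre of an orange glazed porcelain bead, a ball of 30 mm diameter, 34 g, at rest at the foot of the chute against the side of the shut lid. It rolls into the caddy by itself within about a second once the lid is open
- mug_a: other thing: white mug, 92 mm high, 80 mm across, handle at its own +y; origin under its centre
- mug_b: other thing: blue mug, 92 mm high, 80 mm across, handle at its own +y; origin under its centre
- bowl: other thing: white bowl, 62 mm high, 130 mm across; origin under its centre
- saucer: other thing: green saucer, 16 mm high, 96 mm across; origin under its centre
- jar: other thing: closed amber glass jar, 75 mm high, 52 mm across; origin under its centre
- brush: other thing: flat paint brush 190 mm long, lying on the table along its own x
- coaster: other thing: cork coaster 90 mm across, 10 mm high; origin under its centre

How it is judged:
On the way:
1. the lid stands fully open (0.9 rad or more) with the bead inside the caddy (value of joint lid above 0.9 rad and z of bead_center in the frame of caddy between 0.005 and 0.06 m and x of bead_center in the frame of caddy between -0.085 and 0.085 m and y of bead_center in the frame of caddy between -0.09 and 0.09 m), for 0.2 s.
At the end, for the whole second after the job is handed in: the bead lies inside the caddy (within its walls, centre less than 60 mm above the table), the lid is shut (below 0.05 rad) with the lever back up (below 0.03 rad), and every bystander is within 20 mm of where it stood (value of joint lid below 0.05 rad and value of joint lever below 0.03 rad and z of bead_center in the frame of caddy between 0.005 and 0.06 m and x of bead_center in the frame of caddy between -0.085 and 0.085 m and y of bead_center in the frame of caddy between -0.09 and 0.09 m and distance of each of mug_a, mug_b, bowl, saucer, jar, brush, coaster from where it was at the start of the episode below 0.02 m); the robot touches nothing.
It fails at once if the lid slams (closing faster than 2 rad/s within the last 0.35 rad) (value of joint lid below 0.35 rad and velocity of joint lid below -2 rad/s).
It fails at once if the robot touches the lid (over 1 N) (contact force between any of the fingers, the arm and lid above 1 N).
It fails at once if the robot touches the bead (over 0.3 N) (contact force between any of the fingers, the arm and bead above 0.3 N).
It fails at once if a bystander is moved or lifted by more than 20 mm (distance of any of mug_a, mug_b, bowl, saucer, jar, brush, coaster from where it was at the start of the episode above 0.02 m).
It also fails if it takes over 35 s, if anything falls off the work surface, if the arm or the gripper's body presses on something with over 40 N, if the wrist force passes 120 N, or if a joint passes its speed limit or range.

ROBOT

A 6-joint arm with a two-finger parallel gripper is mounted at the origin on the work surface. World frame = base frame: x ahead of the robot, y to its left, z up, the work surface at z = 0. Lengths are in m, angles in rad, forces in N, time in s.
With the tool pointing down it reaches from about 0.375 to 0.75 m from the base axis. Payload 9 kg.
Tool frame: the origin (TCP) lies midway between the tips of the shut fingers; the grasp point (between the pads) lies 19 mm behind it (pinch_z is the distance from the TCP to the grasp point, in m); z points along the fingers, y is the line along which they close (so a half turn about z gives the same grasp; the last joint's range is limited). The gripper opens to 85 mm and grips with 20 to 120 N. Pads are 22 mm wide; open, the fingers measure 114 mm over their backs; the gripper's body (76 mm by 85 mm) begins 54 mm behind the grasp point. The pads swing forward as they close: fully open they stand 13 mm farther back than shut.
Start: joints at [0.908, 0.104, 0.097, 1.564, 0, 1.353], TCP at [0.258, 0.542, 0.231] pointing down, gripper open.
Joint ranges: [-2.99, 2.99], [-0.84, 1.86], [-1.1, 1.16], [-1.84, 2.11], [-1.51, 1.56], [-3.14, 3.14]. Speed limits (rad/s): [2.22, 2.22, 2.57, 3.14, 3.14, 3.14].

INTERFACE

Orientations are given as a unit quaternion [x, y, z, w].
In Python, from rig import * gives the robot as it stands. The module is installed in compiled form; this text tells all that it offers.
- The arm moves only by the tool arm_command, never from a script. Its argument "commands" is a list that holds one entry, the list of rows, each a list of 7 numbers: the shift along the tool's x, y, z in m, then the turn, a rotation vector about the tool's x, y, z in degrees, then the gripper command: -1 is fully open, 1 is shut, values between are in proportion. A call has 1 to 8 rows; each row is the pose to reach, as a shift and turn from the pose commanded when the call began, along the tool's axes at that moment; what a row does not reach only later rows make up. A row lasts 1/12 s, in which the tool goes at most 41.7 mm and 7.16 degrees, less where a joint would pass 70% of its speed; a pose out of reach is approached as far as the arm can. A call with a gripper value outside its range is refused whole. The fingers move at their own pace and stop on an object; "squeeze" is the grip in N (left out, the last holds). Time passes only in rows, so rows that repeat a pose let the fingers close. It gives the time, the measured TCP pose, the force, the opening and the grip force at its end, in the units of the state.
- observe(): the state, without advancing time (a new reading comes with each control period).
- grab_frame(name): name is "scene" or "top" or "wrist"; returns a dict with "color" (400x640x3 uint8, blue, green, red), "fx", "fy", "cx", "cy" (pixels), "R" (3x3) and "t" (3): a world point X has camera coordinates R X + t. Camera axes: x right, y down, z forward; pixel columns grow to the right and rows downward; lengths in m; the calibration is good to about 2 mm. A picture is of the moment at which its call begins. There is no depth.
- close_job(): hands the job in; it is judged then, once.
Trained networks look in a picture, given as the dict that the camera call returned (one of the last four; its "shot" number tells which), for a name from the list of things; names that differ only in an ending like _2 or _b are one class to them, and where a whole thing is asked for, a point or a joint stands for the part that bears it (a point fixed in the world has none). Each returns a list of dicts, best first, with "confidence" (0 to 1); they miss things now and then, are a little off and sometimes report something else, mostly with a low value. They report only what shows in the picture. A call takes as long as a camera call.
- find_in(picture, thing): "pixel" ([column, row] in pixels, amid what is visible of it).
- pinpoint(picture, thing): "pixel" ([column, row] in pixels: a listed point, or the origin of a listed thing).
The state is a dict: "clock": time; "joint_pos": joint angles; "joint_velocities": joint speeds; "joint_efforts": joint torques, N m; "tool_pos": TCP position; "orientation": TCP orientation; "contact_force": force on the tool from outside, world axes, zero at the start; "ft_torque": the same for the moment, N m; "grip_width": opening from 0.0 (shut) to 1.0 (fully open); "grip_force": force on a finger pad.
Only numpy, scipy, OpenCV 4.12 (cv2) and the standard library are available. Lean on these libraries where they do the work, as an engineer would, in place of code of your own. Each camera call takes 0.05 s, during which the arm holds its last target. There are 200 camera calls.

## Working session

There is one attempt and no reset: what is moved stays moved. The work goes in short steps, Python scripts to look and compute and a tool call to move; the robot and the scene stay as the last step left them, time stands still between calls to the robot, and variables do not carry over. Pictures are saved under pics/ and viewed, at most 10 in all, crops included, and the job is handed in when it is done.

Besides the shell and the picture viewer there is one more tool, called after "Call:" in YAML: its name, and indented under it one key for each argument. arm_command: Moves the arm, as the interface text tells. Its arguments: {"type":"object","properties":{"commands":{"type":"array"},"squeeze":{"type":"number"}},"required":["commands"]}

```bash
mkdir -p pics; cat > h.py <<'E'
from rig import *
import numpy as np, cv2
from scipy.spatial.transform import Rotation as Rot
def ray(p,px):
    R=np.array(p["R"]);t=np.array(p["t"])
    d=R.T@np.array([(px[0]-p["cx"])/p["fx"],(px[1]-p["cy"])/p["fy"],1.]);return -R.T@t,d
def atz(p,px,z):
    c,d=ray(p,px);return c+d*(z-c[2])/d[2]
def tri(*obs):
    A=np.zeros((3,3));b=np.zeros(3)
    for p,px in obs:
        c,d=ray(p,px);d/=np.linalg.norm(d);M=np.eye(3)-np.outer(d,d);A+=M;b+=M@c
    return np.linalg.solve(A,b)
def proj(p,X):
    c=np.array(p["R"])@X+np.array(p["t"]);return [p["fx"]*c[0]/c[2]+p["cx"],p["fy"]*c[1]/c[2]+p["cy"]]
E
python3 - <<'E'
from h import *
np.set_printoptions(precision=3,suppress=True)
s=grab_frame("scene");t=grab_frame("top")
cv2.imwrite("pics/s.png",s["color"]);cv2.imwrite("pics/t.png",t["color"])
for n in ["caddy","lever_pad","lid_front","bead_center"]:
    a=pinpoint(s,n)[:2];b=pinpoint(t,n)[:2]
    print(n,[(x["pixel"],x["confidence"]) for x in a],[(x["pixel"],x["confidence"]) for x in b])
    if a and b: print(tri((s,a[0]["pixel"]),(t,b[0]["pixel"])))
z={"mug_a":0,"bowl":0,"saucer":0,"jar":0,"brush":0,"coaster":0}
for n in z:
    print(n,[(atz(t,x["pixel"],0)[:2],round(x["confidence"],2)) for x in pinpoint(t,n)[:3]])
o=observe();print(o["clock"],o["tool_pos"],o["orientation"],o["contact_force"])
print(Rot.from_quat(o["orientation"]).as_matrix())
E
```

```text
caddy [([376.3, 229.5], 0.8)] [([284.3, 166.9], 0.77)]
[0.65  0.116 0.009]
lever_pad [([327.7, 191.0], 0.59)] [([305.1, 221.5], 0.55)]
[0.466 0.047 0.093]
lid_front [([354.1, 179.3], 0.84)] [([287.9, 182.8], 0.9)]
[0.562 0.089 0.174]
bead_center [([350.4, 207.3], 0.64), ([348.9, 183.3], 0.45)] [([318.9, 152.9], 0.67)]
[0.653 0.002 0.157]
mug_a [(array([ 0.599, -0.124]), 0.92), (array([0.488, 0.255]), 0.57), (array([ 0.545, -0.505]), 0.41)]
bowl [(array([0.509, 0.499]), 0.74)]
saucer [(array([ 0.538, -0.506]), 0.65), (array([ 0.325, -0.403]), 0.4)]
jar [(array([0.359, 0.346]), 0.67)]
brush [(array([ 0.328, -0.397]), 0.65)]
coaster [(array([0.388, 0.223]), 0.57)]
0.8 [0.258 0.542 0.231] [0.221 0.975 0.    0.   ] [-0.076  0.194 -0.268]
[[-0.903  0.43   0.   ]
 [ 0.43   0.903  0.   ]
 [-0.     0.    -1.   ]]
```

View pics/s.png

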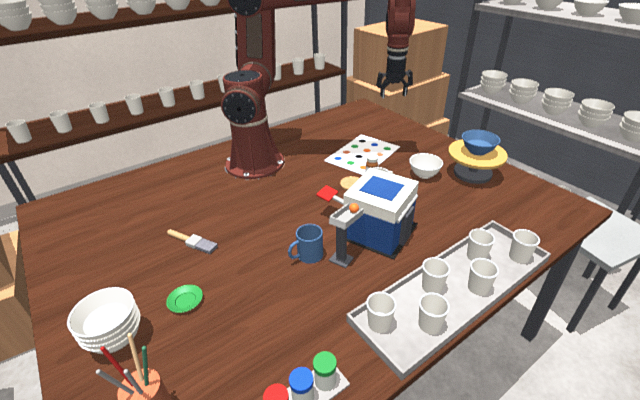

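View pics/t.png

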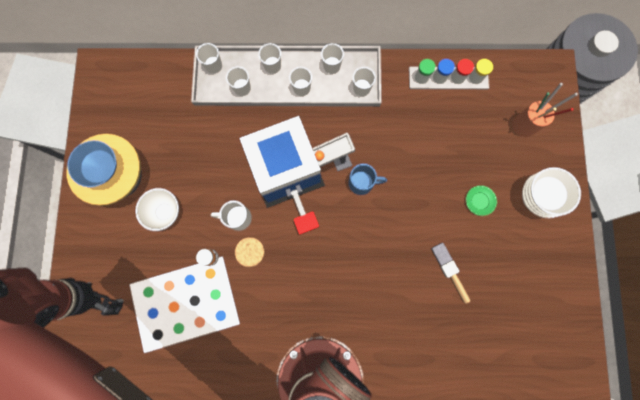

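The scene view shows the red lever pad near (328,191), the bead near (354,208) on the chute and the blue mug near (309,243). In the top view the pad is near (306,222), the lid centre near (281,153), the bead near (320,156) and the white mug near (234,215). The networks' pixels match these. I'll refine the pad position from its red colour.

```bash
python3 - <<'E'
from h import *
np.set_printoptions(precision=3,suppress=True)
s=grab_frame("scene");t=grab_frame("top");obs=[]
for p,w in((s,(310,175,350,210)),(t,(285,205,325,240))):
    c=p["color"].astype(int);m=((c[...,2]>140)&(c[...,1]<70)&(c[...,0]<70))
    k=np.zeros_like(m);k[w[1]:w[3],w[0]:w[2]]=1;m&=k
    y,x=np.nonzero(m);px=[x.mean(),y.mean()];obs.append((p,px));print(px,len(x))
    if p is t:
        r=cv2.minAreaRect(np.c_[x,y].astype(np.float32));print([atz(t,q,.088)[:2] for q in cv2.boxPoints(r)])
print(tri(*obs),atz(t,obs[1][1],.087))
o=observe();R=Rot.from_quat(o["orientation"]).as_matrix()
P=atz(t,obs[1][1],.087);u=np.array([.94,.34,0])
T=P-.004*u;T[2]=.16
print(T,"tool shift",R.T@(T-o["tool_pos"]))
E
```

```text
[np.float64(326.375), np.float64(196.025)] 40
[np.float64(304.44776119402985), np.float64(223.77611940298507)] 134
[array([0.475, 0.084]), array([0.499, 0.022]), array([0.451, 0.004]), array([0.427, 0.065])]
[0.461 0.047 0.068] [0.46  0.048 0.087]
[0.456 0.047 0.16 ] tool shift [-0.391 -0.362  0.071]
```

Call:
arm_command:
  commands:
    - [[-0.396,-0.363,0.03,0,0,0,1],[-0.396,-0.363,0.03,0,0,0,1],[-0.396,-0.363,0.03,0,0,0,1],[-0.396,-0.363,0.03,0,0,0,1],[-0.396,-0.363,0.03,0,0,0,1],[-0.396,-0.363,0.03,0,0,0,1],[-0.396,-0.363,0.03,0,0,0,1],[-0.396,-0.363,0.03,0,0,0,1]]

```text
clock: 1.57
tool_pos: [0.3832, 0.2313, 0.2128]
orientation: [0.22, 0.975, 0.0, 0.0]
contact_force: [1.6, 0.4, -0.4]
grip_width: -0.003
grip_force: 0.0
```

Call:
arm_command:
  commands:
    - [[-0.149,-0.137,0.05,0,0,0,1],[-0.149,-0.137,0.05,0,0,0,1],[-0.149,-0.137,0.05,0,0,0,1],[-0.149,-0.137,0.05,0,0,0,1],[-0.149,-0.137,0.05,0,0,0,1],[-0.149,-0.137,0.08,0,0,0,1],[-0.149,-0.137,0.08,0,0,0,1],[-0.149,-0.137,0.08,0,0,0,1]]

```text
clock: 2.23
tool_pos: [0.4572, 0.0454, 0.1319]
orientation: [0.221, 0.975, 0.0, -0.002]
contact_force: [-0.6, 0.1, 0.7]
grip_width: -0.003
grip_force: 0.0
```

```bash
python3 - <<'E'
from h import *
s=grab_frame("scene");t=grab_frame("top");o=observe()
a=cv2.resize(s["color"][130:280,250:450],None,fx=2,fy=2);b=cv2.resize(t["color"][100:250,210:410],None,fx=2,fy=2)
w=grab_frame("wrist")["color"]
cv2.imwrite("pics/c.png",np.hstack([a,b]));cv2.imwrite("pics/w.png",w)
print(o["tool_pos"],o["contact_force"],o["joint_pos"])
E
```

```text
[0.45859299 0.04606147 0.13406783] [0.14969438 0.3622163  1.34806055] [-1.85097833e-01 -3.29721551e-01 -4.83166336e-01  1.41631671e+00
  2.48445725e-04  2.58458856e-01]
```

View pics/c.png

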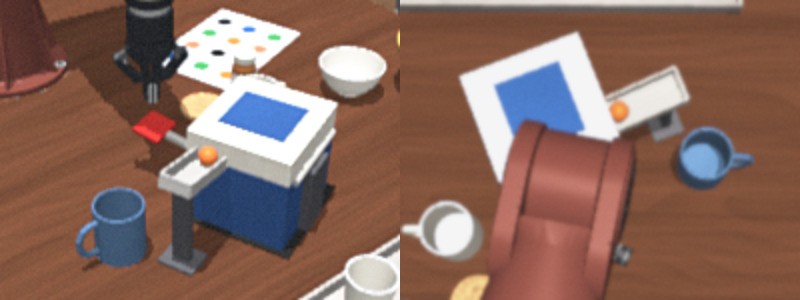

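View pics/w.png

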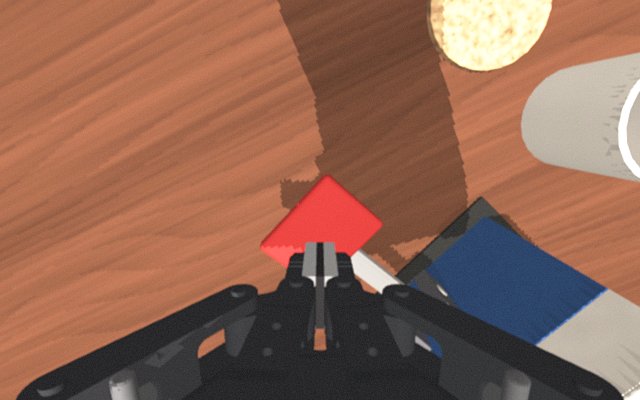

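The fingers are shut above the pad's inner-middle. The pad runs from about (262,245) to (382,225) in the wrist view, and nothing is displaced. The arm's wrist leans toward the lid, so I'll check that clearance and how the fingertip sits over the pad.

```bash
python3 - <<'E'
from h import *
np.set_printoptions(precision=3,suppress=True)
t=grab_frame("top");w=grab_frame("wrist");s=grab_frame("scene")
C=np.array([.65,.116,0]);ux=np.array([.936,.352,0]);uy=np.array([-.352,.936,0])
for z in(.2,.3,.4,.5,.6):
    for px in((272,161),(300,165),(317,175)):
        X=atz(t,px,z);print(z,px,X,"own x",(X-C)@ux,"y",(X-C)@uy)
for n in ("lever_pad","lid_front"):
  print(n,[(atz(w,x["pixel"],.087),x["pixel"],x["confidence"]) for x in pinpoint(w,n)[:2]])
P=np.array([.463,.044,.087])
for a in(-.026,.026):
  for b in(-.032,.032):print(proj(w,P+a*ux*.98+b*uy+np.array([0,0,-a*.2])))
p=pinpoint(w,"lever_pad");q=pinpoint(s,"lever_pad")
if p and q: print(tri((w,p[0]["pixel"]),(s,q[0]["pixel"])))
print(observe()["tool_pos"],observe()["contact_force"])
E
```

```text
0.2 (272, 161) [0.619 0.135 0.2  ] own x -0.021903574511441332 y 0.028683805476951985
0.2 (300, 165) [0.609 0.058 0.2  ] own x -0.05919662803004112 y -0.03999732652430144
0.2 (317, 175) [0.581 0.011 0.2  ] own x -0.10176882612779851 y -0.074246688609284
0.3 (272, 161) [0.592 0.122 0.3  ] own x -0.05191889826303961 y 0.026125587001016866
0.3 (300, 165) [0.582 0.052 0.3  ] own x -0.08583400224434848 y -0.03633450981606913
0.3 (317, 175) [0.557 0.009 0.3  ] own x -0.12455007370999592 y -0.06748161542452652
0.4 (272, 161) [0.565 0.109 0.4  ] own x -0.08193422201463789 y 0.02356736852508173
0.4 (300, 165) [0.556 0.046 0.4  ] own x -0.11247137645865593 y -0.032671693107836776
0.4 (317, 175) [0.533 0.007 0.4  ] own x -0.14733132129219323 y -0.060716542239769085
0.5 (272, 161) [0.538 0.096 0.5  ] own x -0.11194954576623617 y 0.021009150049146608
0.5 (300, 165) [0.53 0.04 0.5 ] own x -0.1391087506729632 y -0.0290088763996045
0.5 (317, 175) [0.51  0.006 0.5  ] own x -0.1701125688743906 y -0.0539514690550116
0.6 (272, 161) [0.511 0.083 0.6  ] own x -0.14196486951783444 y 0.018450931573211468
0.6 (300, 165) [0.504 0.034 0.6  ] own x -0.16574612488727064 y -0.025346059691372158
0.6 (317, 175) [0.486 0.004 0.6  ] own x -0.19289381645658799 y -0.04718639587025414
lever_pad [(array([0.468, 0.042, 0.087]), [320.2, 240.3], 0.66)]
lid_front []
[np.float64(254.7759417903321), np.float64(242.86968743216664)]
[np.float64(326.8758068041275), np.float64(169.27701281779264)]
[np.float64(314.22147245379654), np.float64(285.68599795451786)]
[np.float64(383.0295043240156), np.float64(221.50950801293607)]
[0.465 0.043 0.096]
[0.459 0.046 0.133] [ 0.093 -0.227 -0.455]
```

Call:
arm_command:
  commands:
    - [[0,0,0.01,0,0,0,1],[0,0,0.02,0,0,0,1],[0,0,0.03,0,0,0,1],[0,0,0.036,0,0,0,1],[0,0,0.042,0,0,0,1],[0,0,0.046,0,0,0,1],[0,0,0.05,0,0,0,1],[0,0,0.054,0,0,0,1]]

```text
clock: 3.4
tool_pos: [0.4585, 0.0451, 0.0789]
orientation: [0.221, 0.975, -0.0, 0.0]
contact_force: [-3.3, -0.3, 6.6]
grip_width: -0.003
grip_force: 2.8
```

Call:
arm_command:
  commands:
    - [[0,0,0.004,0,0,0,1],[0,0,0.008,0,0,0,1],[0,0,0.012,0,0,0,1],[0,0,0.016,0,0,0,1],[0,0,0.02,0,0,0,1],[0,0,0.024,0,0,0,1],[0,0,0.027,0,0,0,1],[0,0,0.03,0,0,0,1]]

```text
clock: 4.07
tool_pos: [0.4588, 0.0452, 0.0487]
orientation: [0.221, 0.975, 0.0, 0.0]
contact_force: [-0.4, 0.1, 2.9]
grip_width: -0.001
grip_force: 1.8
```

Call:
arm_command:
  commands:
    - [[0,0,0.002,0,0,0,1],[0,0,0.004,0,0,0,1],[0,0,0.005,0,0,0,1],[0,0,0.005,0,0,0,1],[0,0,0.005,0,0,0,1]]

```text
clock: 4.48
tool_pos: [0.4593, 0.0453, 0.0453]
orientation: [0.22, 0.975, 0.0, 0.001]
contact_force: [-3.8, 0.4, 16.4]
grip_width: -0.002
grip_force: 8.2
```

```bash
python3 - <<'E'
from h import *
s=grab_frame("scene");t=grab_frame("top");o=observe()
a=cv2.resize(s["color"][130:280,250:450],None,fx=2,fy=2);b=cv2.resize(t["color"][100:250,210:410],None,fx=2,fy=2)
cv2.imwrite("pics/d.png",np.hstack([a,b]))
print(o["clock"],o["tool_pos"],o["contact_force"])
for n in("lid_front","bead_center"):print(n,[(x["pixel"],x["confidence"]) for p in(s,t) for x in pinpoint(p,n)[:2]])
E
```

```text
4.5833 [0.45932101 0.04529496 0.04528419] [-5.3438294  -0.28713971 15.64864845]
lid_front [([395.6, 158.5], 0.94), ([268.2, 124.7], 0.8)]
bead_center [([479.9, 200.6], 0.22)]
```

View pics/d.png

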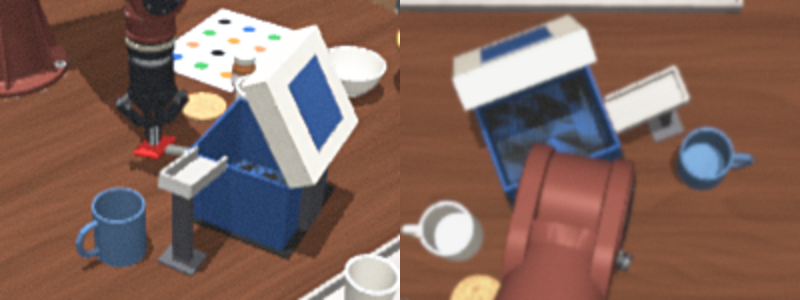

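The lid stands fully open: the lever is on its stop at 16 N and the lid leans back, with its front edge near (396,158) in the full scene image. The chute is empty and the bead is out of sight behind the walls or the wrist. I'll hold it open a bit longer.

Call:
arm_command:
  commands:
    - [[0,0,0,0,0,0,1],[0,0,0,0,0,0,1],[0,0,0,0,0,0,1],[0,0,0,0,0,0,1],[0,0,0,0,0,0,1],[0,0,0,0,0,0,1],[0,0,0,0,0,0,1],[0,0,0,0,0,0,1]]

```text
clock: 5.45
tool_pos: [0.4593, 0.0453, 0.0453]
orientation: [0.22, 0.975, 0.0, 0.001]
contact_force: [-5.2, 0.8, 15.6]
grip_width: 0.0
grip_force: 8.1
```

Call:
arm_command:
  commands:
    - [[0,0,0,0,0,0,1],[0,0,0,0,0,0,1],[0,0,0,0,0,0,1],[0,0,0,0,0,0,1],[0,0,0,0,0,0,1],[0,0,0,0,0,0,1],[0,0,0,0,0,0,1],[0,0,0,0,0,0,1]]

```text
clock: 6.12
tool_pos: [0.4593, 0.0453, 0.0453]
orientation: [0.22, 0.975, 0.0, 0.001]
contact_force: [-4.8, -0.5, 15.9]
grip_width: -0.003
grip_force: 8.1
```

```bash
python3 - <<'E'
from h import *
for n in("scene","top","wrist"):
    p=grab_frame(n);c=p["color"].astype(int)
    m=(c[...,2]>130)&(c[...,2]-c[...,0]>90)&(c[...,1]>50)&(c[...,1]<c[...,2]*.7)&(c[...,1]>c[...,0]+15)
    k,_,st,ce=cv2.connectedComponentsWithStats(m.astype(np.uint8))
    if n!="wrist":print(n,[(ce[i].round(),st[i,4]) for i in range(1,k) if st[i,4]>4])
    print([(x["pixel"],x["confidence"]) for x in find_in(p,"bead_center")])
    if n=="top": cv2.imwrite("pics/e.png",cv2.resize(p["color"][100:220,220:350],None,fx=5,fy=5,interpolation=cv2.INTER_CUBIC))
print(observe()["clock"])
E
```

```text
scene [(array([371., 164.]), np.int32(24)), (array([142., 371.]), np.int32(11)), (array([150., 386.]), np.int32(264)), (array([133., 372.]), np.int32(14)), (array([136., 374.]), np.int32(5)), (array([126., 390.]), np.int32(101)), (array([122., 394.]), np.int32(7))]
[]
top [(array([465.,  60.]), np.int32(24)), (array([540., 114.]), np.int32(419))]
[]
[([629.3, 128.5], 0.58)]
6.4167
```

View pics/e.png

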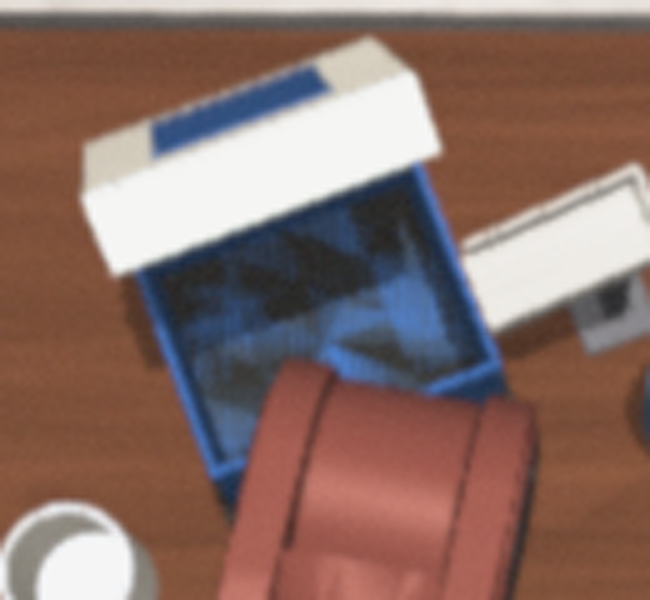

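The chute is empty and the visible part of the bin shows no orange. The wrist covers the bin's front corner, near (330,440) in this crop. I'll check the wrist view, where the network reports something at (629,128).

```bash
python3 - <<'E'
from h import *
p=grab_frame("wrist");cv2.imwrite("pics/f.png",p["color"])
C=np.array([.65,.116,0]);ux=np.array([.936,.352,0]);uy=np.array([-.352,.936,0])
t=grab_frame("top")
for x in(-.065,-.04,0,.06):
  for y in(-.07,0,.07):print(x,y,np.round(proj(t,C+x*ux+y*uy+[0,0,.02])))
E
```

```text
-0.065 -0.07 [313. 178.]
-0.065 0 [292. 185.]
-0.065 0.07 [271. 193.]
-0.04 -0.07 [310. 171.]
-0.04 0 [289. 178.]
-0.04 0.07 [268. 186.]
0 -0.07 [306. 159.]
0 0 [285. 167.]
0 0.07 [264. 174.]
0.06 -0.07 [299. 142.]
0.06 0 [279. 150.]
0.06 0.07 [258. 157.]
```

View pics/f.png

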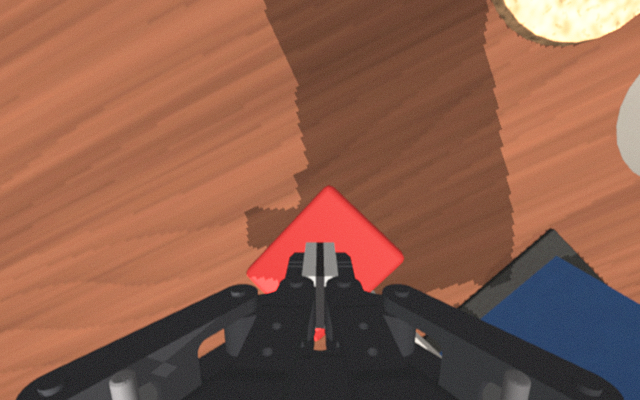

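The wrist view shows only the pad, held down at (325,250), plus the coaster, the mug edge and the caddy front. No bead lies on the table, so it is in the bin behind the wrist. Now I'll ease the lever up.

Call:
arm_command:
  commands:
    - [[0,0,-0.0015,0,0,0,1],[0,0,-0.003,0,0,0,1],[0,0,-0.0045,0,0,0,1],[0,0,-0.006,0,0,0,1],[0,0,-0.0075,0,0,0,1],[0,0,-0.009,0,0,0,1],[0,0,-0.0105,0,0,0,1],[0,0,-0.012,0,0,0,1]]

```text
clock: 7.18
tool_pos: [0.4583, 0.0452, 0.0558]
orientation: [0.221, 0.975, -0.0, -0.0]
contact_force: [-0.3, -1.9, 2.7]
grip_width: 0.003
grip_force: 1.5
```

Call:
arm_command:
  commands:
    - [[0,0,-0.0015,0,0,0,1],[0,0,-0.003,0,0,0,1],[0,0,-0.0045,0,0,0,1],[0,0,-0.006,0,0,0,1],[0,0,-0.0075,0,0,0,1],[0,0,-0.009,0,0,0,1],[0,0,-0.0105,0,0,0,1],[0,0,-0.012,0,0,0,1]]

```text
clock: 7.85
tool_pos: [0.4585, 0.0454, 0.0679]
orientation: [0.221, 0.975, 0.0, 0.0]
contact_force: [-0.5, -0.9, 3.5]
grip_width: 0.003
grip_force: 1.8
```

```bash
python3 - <<'E'
from h import *
s=grab_frame("scene");t=grab_frame("top");o=observe()
print(o["clock"],o["tool_pos"],o["contact_force"])
a=cv2.resize(s["color"][130:280,250:450],None,fx=2,fy=2);b=cv2.resize(t["color"][100:250,210:410],None,fx=2,fy=2)
cv2.imwrite("pics/g.png",np.hstack([a,b]))
E
```

```text
7.95 [0.4586136  0.04541139 0.06809836] [-0.91102717 -1.48181368  4.37669424]
```

View pics/g.png

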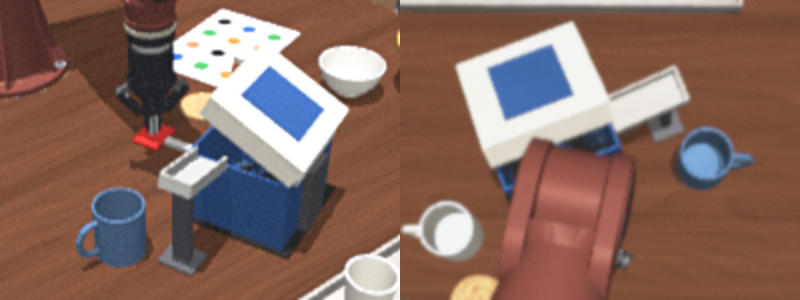

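The lid is coming down with the lever and is about half shut, with the fingers still on the red pad at (155,138) in the crop. I'll continue at the same slow pace.

Call:
arm_command:
  commands:
    - [[0,0,-0.0012,0,0,0,1],[0,0,-0.0024,0,0,0,1],[0,0,-0.0036,0,0,0,1],[0,0,-0.0048,0,0,0,1],[0,0,-0.006,0,0,0,1],[0,0,-0.0072,0,0,0,1],[0,0,-0.0084,0,0,0,1],[0,0,-0.0096,0,0,0,1]]

```text
clock: 8.62
tool_pos: [0.4586, 0.0454, 0.0775]
orientation: [0.221, 0.975, 0.0, 0.0]
contact_force: [3.0, 0.6, 4.0]
grip_width: 0.002
grip_force: 2.0
```

Call:
arm_command:
  commands:
    - [[0,0,-0.0012,0,0,0,1],[0,0,-0.0024,0,0,0,1],[0,0,-0.0036,0,0,0,1],[0,0,-0.0048,0,0,0,1],[0,0,-0.006,0,0,0,1],[0,0,-0.0072,0,0,0,1],[0,0,-0.0084,0,0,0,1],[0,0,-0.0096,0,0,0,1]]

```text
clock: 9.28
tool_pos: [0.4585, 0.0453, 0.087]
orientation: [0.221, 0.975, 0.0, 0.0]
contact_force: [3.0, 1.7, 3.9]
grip_width: -0.002
grip_force: 2.1
```

Call:
arm_command:
  commands:
    - [[0,0,-0.0012,0,0,0,1],[0,0,-0.0024,0,0,0,1],[0,0,-0.0036,0,0,0,1],[0,0,-0.0048,0,0,0,1],[0,0,-0.006,0,0,0,1],[0,0,-0.0072,0,0,0,1],[0,0,-0.0084,0,0,0,1],[0,0,-0.0096,0,0,0,1]]

```text
clock: 9.95
tool_pos: [0.4582, 0.0453, 0.0964]
orientation: [0.221, 0.975, -0.0, -0.0]
contact_force: [0.7, 0.4, -0.4]
grip_width: 0.0
grip_force: 0.0
```

Contact is lost at about z = 0.09, so the lever is back up. I'll lift clear and check.

Call:
arm_command:
  commands:
    - [[0,0,-0.01,0,0,0,1],[0,0,-0.03,0,0,0,1],[0,0,-0.06,0,0,0,1],[0.03,0.03,-0.09,0,0,0,1],[0.06,0.06,-0.11,0,0,0,1],[0.09,0.08,-0.11,0,0,0,1],[0.12,0.11,-0.11,0,0,0,1],[0.14,0.13,-0.11,0,0,0,1]]

```text
clock: 10.62
tool_pos: [0.3873, 0.2247, 0.2085]
orientation: [0.221, 0.975, 0.001, 0.001]
contact_force: [0.6, -0.6, -0.1]
grip_width: 0.004
grip_force: 0.0
```

Call:
arm_command:
  commands:
    - [[0,0,0,0,0,0,1],[0,0,0,0,0,0,1],[0,0,0,0,0,0,1],[0,0,0,0,0,0,1]]

```text
clock: 10.95
tool_pos: [0.3884, 0.222, 0.2067]
orientation: [0.221, 0.975, -0.0, 0.0]
contact_force: [-0.3, 0.4, -0.4]
grip_width: 0.002
grip_force: 0.0
```

```bash
python3 - <<'E'
from h import *
s=grab_frame("scene");t=grab_frame("top");o=observe()
print(o["clock"],o["tool_pos"],o["contact_force"],np.abs(o["joint_velocities"]).max())
a=cv2.resize(s["color"][130:280,250:450],None,fx=2,fy=2);b=cv2.resize(t["color"][100:250,210:410],None,fx=2,fy=2)
cv2.imwrite("pics/i.png",np.hstack([a,b]))
for n in("lid_front","lever_pad","bead_center"):print(n,[(x["pixel"],x["confidence"]) for p in(s,t) for x in pinpoint(p,n)[:1]])
E
```

```text
11.05 [0.38851576 0.22183025 0.20656637] [-0.06532583  0.33184723 -0.59329147] 0.003190631351764394
lid_front [([356.8, 182.9], 0.85), ([289.1, 181.4], 0.64)]
lever_pad [([324.7, 190.2], 0.51), ([307.3, 224.9], 0.59)]
bead_center [([285.3, 167.6], 0.41)]
```

View pics/i.png

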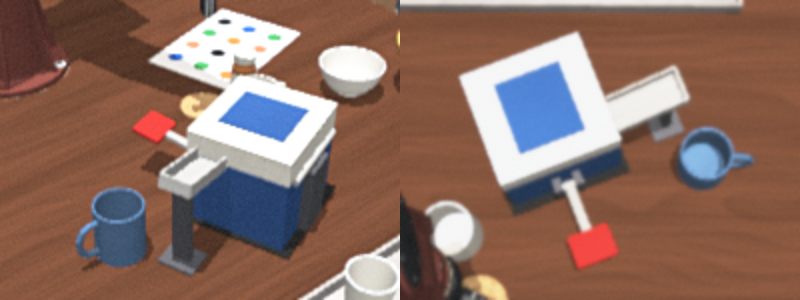

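The lid is shut, the red lever is up at (592,246) in the crop, the chute is empty, the mugs are in place and the arm is clear. Handing in.

```bash
python3 -c "
from rig import *
print(close_job())"
```

```text
the job is handed in; nothing more can be done
None
```

I handed the job in with the lid eased shut, the lever back up, the arm clear and no bystander seen to have moved. The bead left the chute while the lid was fully open and shows nowhere outside, but the wrist hid part of the bin, so I never saw it inside.

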